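# Close the waffle maker and start it

### The arm

A 6-joint arm with a two-finger parallel gripper is mounted at the origin on the work surface. World frame = base frame: x ahead of the robot, y to its left, z up, the work surface at z = 0. Lengths are in mm, angles in degrees, forces in N, time in s.
With the tool pointing down it reaches from about 350 to 850 mm from the base axis. Payload 8.1 kg.
Tool frame: the origin (TCP) lies at the centre of the arm's flange, where the gripper is bolted on; the fingertips stand 173 mm ahead of it and the grasp point (between the pads) lies 155 mm ahead of it; z points along the fingers, y is the line along which they close (so a half turn about z gives the same grasp; the last joint's range is limited). The gripper opens to 85 mm and grips with 20 to 120 N. Pads are 22 mm wide; open, the fingers measure 114 mm over their backs; the gripper's body (76 mm by 85 mm) begins 54 mm behind the grasp point. The pads swing forward as they close: fully open they stand 13 mm farther back than shut.
Start: joints at [-78.289, 7.471, 85.268, -0, 87.261, -4.893], TCP at [171.477, -574.98, 404.692] pointing down, gripper open.
Joint ranges: [-169.43, 169.43], [-51.17, 129.36], [1.28, 143.12], [-76.62, 256.62], [0, 156.53], [-152.29, 152.29]. Speed limits (degrees/s): [136.94, 136.94, 159.86, 180, 180, 180].

### API

Orientations are given as [roll, pitch, yaw] about the fixed x, y, z axes, in that order (R = Rz(yaw) Ry(pitch) Rx(roll)).
In Python, from bench import * gives the robot as it stands.
- The arm moves only by the shell command python3 -m jog 'ROWS' [FORCE]. ROWS is text: rows parted by semicolons, each of 7 numbers parted by spaces: the shift along the tool's x, y, z scaled (see below), then the turn, a rotation vector about the tool's x, y, z scaled (see below), then the closure, from -1 (fully open) to 1 (shut). In form: tx ty tz wx wy wz hand; .... A call has 1 to 5 rows; each row shifts and turns the commanded pose from where the row before left it, along the tool's axes as they then stand; what a row does not reach is not made up. The controller multiplies each number of a shift by 0.1 m and each number of a turn by 60 degrees. A row lasts 1/8 s, in which the tool goes at most 62.5 mm and 10.7 degrees, less where a joint would pass 70% of its speed; a pose out of reach is approached as far as the arm can. A call with a number of a shift or a turn outside -1 to 1 is refused whole. A call with a gripper value outside its range is refused whole. The fingers move at their own pace and stop on an object; FORCE is the grip in N (left out, the last holds). Time passes only in rows, so rows that do not move let the fingers close. It gives the time, the measured TCP pose, the force, the opening and the grip force at its end, in the units of the state.
- sense(): the state, without advancing time (a new reading comes with each control period).
- snapshot(name): name is "scene" or "top"; returns a dict with "img" (480x640x3 uint8, red, green, blue), "fx", "fy", "cx", "cy" (pixels), "dist" ([k1, k2, p1, p2, k3] as OpenCV has them; the pictures are not rectified), "extrinsics" (4x4, takes a point from camera to world coordinates). Camera axes: x right, y down, z forward; pixel columns grow to the right and rows downward; lengths in mm; the calibration is good to about 2 mm. A picture is of the moment at which its call begins. There is no depth.
- hand_in(): hands the job in; it is judged then, once.
The state is a dict: "time": time; "joint_pos": joint angles; "qd": joint speeds; "joint_efforts": joint torques, N m; "tool_pos": TCP position; "tcp_rot": TCP orientation; "ft_force": force on the tool from outside, world axes, zero at the start; "wrist_torque": the same for the moment, N m; "finger_gap": finger opening in mm; "grip_force": force on a finger pad.
Only numpy, scipy, OpenCV 4.12 (cv2) and the standard library are available. Lean on these libraries where they do the work, as an engineer would, in place of code of your own. Each camera call takes 0.05 s, during which the arm holds its last target. There are 200 camera calls.

### The job

Gently lower the waffle maker's open lid until it is fully shut. Then twist the bar-shaped start knob on its sloping front console clockwise to its stop, hold it there for a second, and let go so that it springs back. Leave the round dial as it is set and do not disturb the mug, the jar or the bowl.

Things in the scene. Friction and masses are not known exactly. Their poses are not given: they have to be found in the camera images.
- waffle_maker: Waffle maker, heavy and immovable, black body with steel lid and steel console, 280 mm wide (its y). Origin on the counter under the front edge of its body, mid-width; z up, x from its front to its back. The body runs from x = 0 to 200 mm, 100 mm high. In front of it the flat console slopes down from (x 0, z 100 mm) to (x -119 mm, z 26 mm), full width: its outward normal leans 32 degrees (0.559 rad) from vertical towards -x.
- lid (a joint): Angle of the lid in rad: 0 is fully shut (a hard stop), larger is more open; starts between 0.75 and 1.05. Stiff friction hinge: the lid (550 g) stays at any angle where it is left; 2 to 4 N down at the handle moves it.
- lid_hinge (a point): Middle of the lid's hinge line, 195 mm behind the waffle maker's origin and 100 mm up. The line runs along the waffle maker's y; the front of the lid rises as the lid opens.
- lid_handle (a point): Centre of the lid's handle: a round black bar 14 mm thick, 100 mm long, along the waffle maker's y, held at its two ends (82 mm free between the arms) 38 mm clear ahead of the lid's front edge. With the lid shut it is 235 mm ahead of the hinge line (towards the waffle maker's -x) and 26 mm above it; it goes round the hinge line with the lid. The lid itself is a slab 190 x 280 x 30 mm, from 6 to 36 mm above the hinge line when shut.
- start_knob (a joint): Turn of the start knob in rad: 0 at rest, grows clockwise (seen facing the console) to the hard stop at 1.1. A spring drives it back to 0 when let go, with 0.05 N m at 0 and 0.22 N m at the stop.
- knob_grip (a point): Point on the start knob's axis at the height to grip, 34 mm off the console, on the right (-y) half of the console. Its z axis is the knob's axis, outward from the console, 32 degrees from vertical; its x axis runs along the bar and turns with it (up the slope at rest). The knob is a black bar grip 66 mm long and 16 mm thick, from 9 to 47 mm off the console, on a round skirt 60 mm across and 9 mm high.
- dial_mark (a point): White mark near the rim of the round thermostat dial on the left (+y) half of the console, 20 mm from the dial's axis. The dial is black, 52 mm across and 22 mm high, turns with light friction and stays where it is set; not to be turned. Its axis is 163 mm to the left (+y) of the start knob's.
- mug_mid (a point): Centre of the loose white mug, 80 mm across and 95 mm high, half-way up. Bystander.
- jar_mid (a point): Centre of the loose glass storage jar with steel cap, 90 mm across and 140 mm high, half-way up. Bystander.
- bowl_mid (a point): Centre of the loose white bowl, 130 mm across and 60 mm high, half-way up. Bystander.

How it is judged:
By the outcome, as a careful person would: the job done as asked, in the order asked, and still so for the second after the job is handed in, with the robot touching nothing.
It also fails if it takes over 51 s, if anything falls off the work surface, if the arm or the gripper's body presses on something with over 40 N, if the wrist force passes 120 N, or if a joint passes its speed limit or range.

## Working session

There is one attempt and no reset: what is moved stays moved. The work goes in short steps, Python scripts to look and compute and a shell command to move; the robot and the scene stay as the last step left them, time stands still between calls to the robot, and variables do not carry over. Pictures are saved under pics/ and viewed, at most 12 in all, crops included, and the job is handed in when it is done.

```bash
mkdir -p pics; ls; python3 - <<'E'
from bench import *
import cv2,numpy as np,pickle
d={}
for n in("scene","top"):
    s=snapshot(n); d[n]=s; cv2.imwrite(f"pics/{n}0.png",s["img"][:,:,::-1])
    print(n,s["fx"],s["cx"],s["cy"],s["dist"],np.round(s["extrinsics"],3).tolist())
pickle.dump(d,open("s0.pkl","wb")); print(sense())
E
```

```text
pics
scene 554.9664484477863 314.75990037264216 234.27942273047833 [-0.14669085  0.          0.          0.          0.        ] [[0.812, 0.453, -0.368, 979.293], [0.583, -0.614, 0.532, -552.479], [0.015, -0.646, -0.763, 912.756], [0.0, 0.0, 0.0, 1.0]]
top 605.4431743084651 313.16694738010676 249.4485934776125 [0.00656178 0.         0.         0.         0.        ] [[0.054, -0.976, 0.21, 298.516], [-0.999, -0.053, 0.007, 7.815], [0.004, -0.21, -0.978, 1544.033], [0.0, 0.0, 0.0, 1.0]]
{'time': 0.1, 'joint_pos': array([-7.82906244e+01,  7.51309250e+00,  8.53231861e+01, -8.78601158e-04,
        8.72605214e+01, -4.89340085e+00]), 'qd': array([-0.05946566, -0.06680762, -0.0770863 , -0.04010256,  0.0089435 ,
        0.03600486]), 'joint_efforts': array([ 1.17594151e-03, -5.70951784e+01, -5.01942337e+01, -1.31673723e-04,
        8.20600282e-03,  8.73986323e-06]), 'tool_pos': array([ 171.41540523, -574.78461322,  403.72357131]), 'tcp_rot': array([-1.79903478e+02, -7.38292136e-03,  1.66028130e+01]), 'ft_force': array([0.70566812, 0.03194599, 0.99902438]), 'wrist_torque': array([0.00329612, 0.03075775, 0.05875492]), 'grip_force': 0.0, 'finger_gap': 85.36303624842478}
```

View pics/scene0.png

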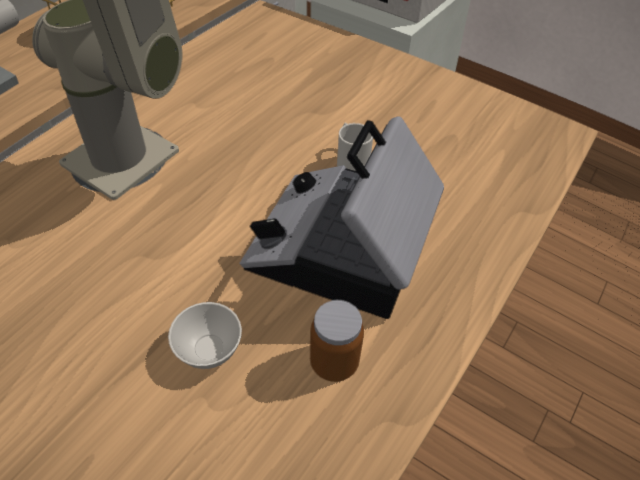

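View pics/top0.png

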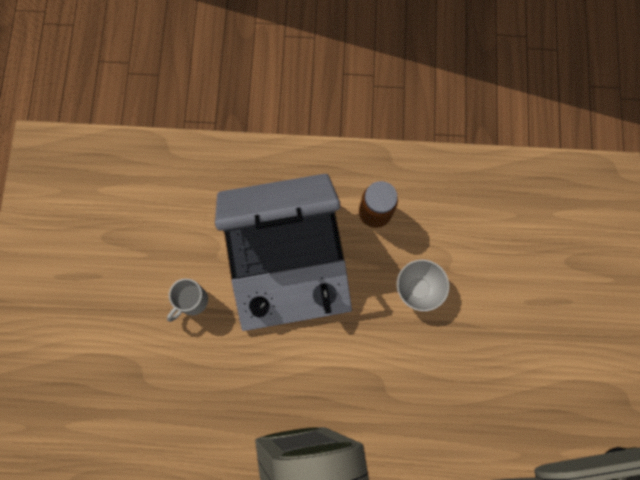

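The scene view shows the waffle maker with its lid open: handle around (368,148), knob (268,230), dial (304,183). In the top view, the console's front corners are around (243,329) and (350,311), the handle (278,216) and the knob (325,296). I'll zoom in for exact pixels.

```bash
python3 - <<'E'
import cv2,pickle,numpy as np
d=pickle.load(open("s0.pkl","rb"))
a=d["top"]["img"][165:340,205:365,::-1]; b=d["scene"]["img"][110:320,235:450,::-1]
f=lambda i,k:cv2.convertScaleAbs(cv2.resize(i,None,fx=k,fy=k,interpolation=cv2.INTER_CUBIC),alpha=1.6,beta=15)
cv2.imwrite("pics/ct.png",f(a,3.4)); cv2.imwrite("pics/cs.png",f(b,2.8))
E
```

```text
(no output)
```

View pics/ct.png

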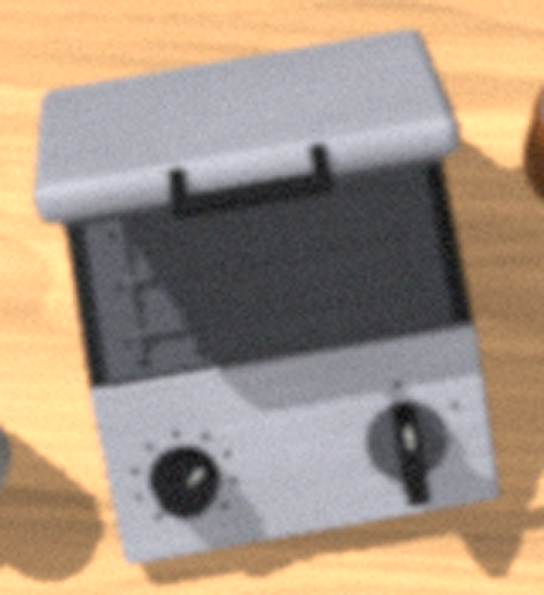

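View pics/cs.png

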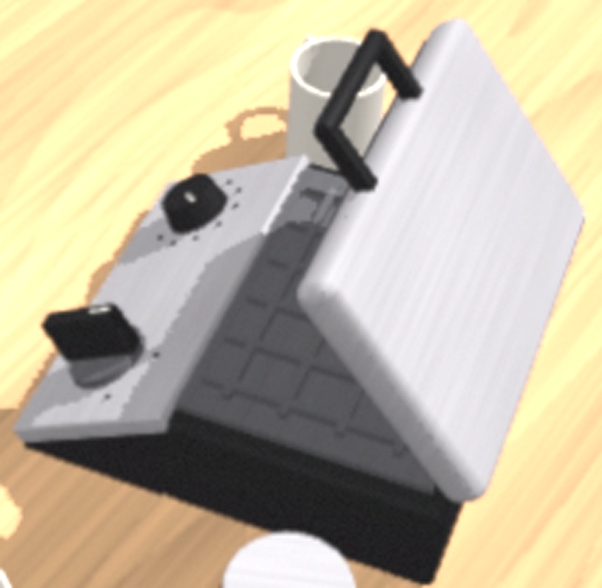

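The zoomed crops give console corners at about (128,563), (497,497), (92,385) and (470,322) in the top crop. The handle bar ends are at (180,208)/(326,185) in the top crop and (378,35)/(322,130) in the scene crop. The bar knob is at rest, pointing up the slope. Next I'll cast rays through these points.

```bash
cat > g.py <<'E'
import numpy as np,cv2,pickle
d=pickle.load(open("s0.pkl","rb"))
T=lambda p:(np.array(p,float)+.5)/3.4-.5+[205,165]
S=lambda p:(np.array(p,float)+.5)/2.8-.5+[235,110]
def ray(n,p):
    s=d[n];K=np.array([[s["fx"],0,s["cx"]],[0,s["fy"],s["cy"]],[0,0,1]])
    q=cv2.undistortPoints(np.array(p,float).reshape(1,1,2),K,np.array(s["dist"])).ravel()
    E=np.array(s["extrinsics"]);v=E[:3,:3]@[q[0],q[1],1];return E[:3,3],v/np.linalg.norm(v)
def onplane(n,p,c,nn):
    o,v=ray(n,p);return o+v*((np.array(c)-o)@nn)/(v@nn)
def tri(a,b):
    A=np.zeros((3,3));r=np.zeros(3)
    for o,v in(a,b):
        P=np.eye(3)-np.outer(v,v);A+=P;r+=P@o
    x=np.linalg.solve(A,r);return x,[np.linalg.norm((np.eye(3)-np.outer(v,v))@(x-o)) for o,v in(a,b)][0]
E
python3 - <<'E'
from g import *
np.set_printoptions(precision=1,suppress=True)
Z=np.array([0,0,1.])
def P(n,p,z): return onplane(n,p,[0,0,z],Z)
W=[];M=[]
for n,p,m in[("top",T((128,563)),(-119,140,26)),("top",T((497,497)),(-119,-140,26)),("top",T((92,385)),(0,140,100)),("top",T((470,322)),(0,-140,100)),("scene",S((20,430)),(-119,-140,26)),("scene",S((308,157)),(0,140,100)),("scene",S((172,410)),(0,-140,100))]:
    w=P(n,p,m[2]);W.append(w);M.append(m)
W=np.array(W);M=np.array(M,float)
a,b=W[:,:2],M[:,:2];ac,bc=a.mean(0),b.mean(0)
H=(b-bc).T@(a-ac);th=np.arctan2(H[0,1]-H[1,0],H[0,0]+H[1,1])
R=np.array([[np.cos(th),-np.sin(th)],[np.sin(th),np.cos(th)]]);t=ac-R@bc
print("yaw",np.degrees(th),"t",t);print((W[:,:2]-(b@R.T+t)))
R3=np.eye(3);R3[:2,:2]=R;t3=np.array([*t,0])
for nm,pt,ps in(("hL",(180,208),(378,38)),("hR",(326,185),(322,130))):
    x,e=tri(ray("top",T(pt)),ray("scene",S(ps)));m=R3.T@(x-t3);print(nm,x,e,m,"ang",np.degrees(np.arctan2(m[2]-100,195-m[0])-np.arctan2(26,235)),np.hypot(m[2]-100,195-m[0]))
nl=np.array([-np.sin(.559),0,np.cos(.559)]);nw=R3@nl
c0=R3@np.array([0,0,100])+t3
def con(n,p,h,l):
    w=onplane(n,p,c0+nw*h,nw);m=R3.T@(w-t3);foot=m-nl*h;print(l,w,"local",m,"foot",foot,"slope s",np.hypot(foot[0],foot[2]-100))
con("top",T((407,441)),9,"skirt top")
con("top",T((404,404)),47,"bar top end");con("top",T((418,500)),47,"bar bot end")
con("top",T((184,482)),22,"dial top")
con("scene",S((188,193)),22,"dial sc")
con("scene",S((46,322)),47,"bar bot sc");con("scene",S((112,308)),47,"bar top sc")
for nm,p,z in(("mug",(187,288),95),("jar",(380,196),140),("bowl",(424,280),60)):print(nm,P("top",p,z))
np.savez("w.npz",R3=R3,t3=t3)
E
```

```text
yaw 13.51316564791637 t [558.4  78.8]
[[-0.3 -3. ]
 [-2.8  1.1]
 [ 2.5 -4.1]
 [-2.8  2.1]
 [ 3.   1.9]
 [ 0.9 -5.6]
 [-0.5  7.6]]
hL [611.7 138.  300.8] 1.5719533476122225 [ 65.7  45.2 300.8] ang 50.913830762426734 238.80580383062704
hR [630.8  47.3 298.9] 0.1565277521294233 [ 63.1 -47.6 298.9] ang 50.13670802042539 238.63928222542523
skirt top [505.2 -15.   64.6] local [-73.6 -78.8  64.6] foot [-68.8 -78.8  56.9] slope s 81.19415317277843
bar top end [523.2 -10.8 121. ] local [-55.1 -78.8 121. ] foot [-30.2 -78.8  81.1] slope s 35.602644337807305
bar bot end [461.1 -24.7  81.2] local [-118.7  -77.9   81.2] foot [-93.8 -77.9  41.3] slope s 110.64458467446106
dial top [465.2 142.6  78.6] local [-75.6  83.8  78.6] foot [-64.   83.8  60. ] slope s 75.46380258952787
dial sc [461.5 142.   76.3] local [-79.4  84.1  76.3] foot [-67.8  84.1  57.6] slope s 79.92213040844615
bar bot sc [461.5 -27.7  81. ] local [-119.1  -80.9   81. ] foot [-94.1 -80.9  41.1] slope s 111.03915773689977
bar top sc [509.7 -10.9 112.7] local [-68.2 -75.8 112.7] foot [-43.3 -75.8  72.9] slope s 51.1004669478626
mug [498.5 317.1  95. ]
jar [ 741.2 -136.4  140. ]
bowl [ 555.  -260.3   60. ]
```

```bash
cat > h.py <<'E'
import sys,numpy as np
from scipy.spatial.transform import Rotation as Ro
from bench import *
np.set_printoptions(precision=3,suppress=True)
z=np.load("w.npz");R3,t3=z["R3"],z["t3"]
def pose(tip,a,reach=173):
    """local tip point, tilt a deg (pointing to -x local) -> world TCP, R"""
    a=np.radians(a);s,c=np.sin(a),np.cos(a)
    R=R3@np.array([[-c,0,-s],[0,1,0],[s,0,-c]]);return R3@np.array(tip)+t3-reach*R[:,2],R
def lidtip(th,off):  # contact point above the bar at lid angle th (deg), off mm above bar top
    t=np.radians(th);c,s=np.cos(t),np.sin(t);X,Z=235,33+off
    return np.array([195-(X*c-Z*s),0,100+X*s+Z*c])
def delta(p,R):
    s=sense();Rc=Ro.from_euler("xyz",s["tcp_rot"],degrees=True).as_matrix()
    rv=Ro.from_matrix(Rc.T@R).as_rotvec(degrees=True)/60
    loc=R3.T@(s["tool_pos"]-t3);zl=R3.T@Rc[:,2]
    print("t",s["time"],"shift",Rc.T@(p-s["tool_pos"])/100,"turn",rv,"F",s["ft_force"],"q",s["joint_pos"].round(1),"tip local",loc+173*zl,"zl",zl,"gap",s["finger_gap"])
E
python3 - <<'E'
from h import *
p,R=pose(lidtip(50.5,50),40);print(p);delta(p,R)
E
```

```text
[773.012 130.37  466.652]
t 0.1 shift [ 7.78 -5.04 -0.62] turn [ 1.009  0.025 -2.773] F [0.706 0.032 0.999] q [-78.3   7.5  85.3  -0.   87.3  -4.9] tip local [-528.94  -544.766  230.724] zl [ 0.     0.002 -1.   ] gap 85.36303624842478
```

```bash
python3 -m jog '0 0 -0.5 0 0 0 1; 0 0 -0.5 0 0 0 1; 0 0 -0.5 0 0 0 1; 0 0 -0.5 0 0 0 1; 0.4 -0.4 0 0 0 0 1' 30 | tail -3
python3 -m jog '0.4 -0.4 0 0 0 0 1; 0.4 -0.4 0 0 0 0 1; 0.4 -0.4 0 0 0 0 1; 0.4 -0.4 0 0 0 0 1; 0.4 -0.4 0 0 0 0 1' >/dev/null
python3 -m jog '0.4 -0.4 0 0 0 -0.16 1; 0 0 0 0 0 -0.17 1; 0 0 0 0 0 -0.17 1; 0 0 0 0 0 -0.17 1; 0 0 0 0 0 -0.17 1' >/dev/null
python3 -m jog '0 0 0 0 0 -0.17 1; 0 0 0 0 0 -0.17 1; 0 0 0 0 0 -0.17 1; 0 0 0 0 0 -0.17 1; 0 0 0 0 0 -0.17 1' | tail -3
python3 - <<'E'
from h import *
p,R=pose(lidtip(50.5,50),40);delta(p,R)
E
```

```text
ft_force: [1.7, 0.4, 0.4]
finger_gap: 0.2
grip_force: 0.0
ft_force: [0.0, -0.3, 0.2]
finger_gap: 0.2
grip_force: 0.0
t 2.6 shift [1.18  5.332 1.375] turn [ 0.436  0.566 -1.198] F [ 0.031 -0.319  0.232] q [-39.1 -18.9  89.2  -0.  109.7 -67.5] tip local [-264.518 -250.48   431.275] zl [-0.     0.001 -1.   ] gap 0.19910744176819328
```

```bash
python3 -m jog '0 0 0 0 0 -0.17 1; 0 0 0 0 0 -0.17 1; 0 0 0 0 0 -0.17 1; 0 0 0 0 0 -0.17 1; 0 0 0 0 0 -0.17 1' >/dev/null
python3 -m jog '0 0 0 0 0 -0.17 1; 0 0 0 0 0 -0.17 1; 0 0 0 0 0 0 1' >/dev/null
python3 - <<'E'
from h import *
p,R=pose(lidtip(50.5,50),0);delta(p,R)
p,R=pose(lidtip(50.5,50),40);delta(p,R)
E
```

```text
t 3.6 shift [-3.548  2.771  0.972] turn [ 0.   -0.   -0.07] F [-0.114 -0.748  0.504] q [ -39.1  -18.9   89.2   -0.   109.7 -138.5] tip local [-264.509 -250.494  431.362] zl [-0.  0. -1.] gap -0.0039874596585952014
t 3.6 shift [-4.658  2.851  1.376] turn [ 0.025  0.666 -0.067] F [-0.114 -0.748  0.504] q [ -39.1  -18.9   89.2   -0.   109.7 -138.5] tip local [-264.509 -250.494  431.362] zl [-0.  0. -1.] gap -0.0039874596585952014
```

```bash
python3 -m jog '-0.4 0.24 0.04 0 0 -0.04 1; -0.4 0.24 0.04 0 0 -0.03 1; -0.4 0.24 0.04 0 0 0 1; -0.4 0.24 0.04 0 0 0 1; -0.4 0.24 0.04 0 0 0 1' >/dev/null
python3 -m jog '-0.4 0.24 0.04 0 0 0 1; -0.4 0.24 0 0 0 0 1; -0.4 0.24 0 0 0 0 1; -0.4 0.24 0 0 0 0 1; -0.4 0.24 0 0 0 0 1' >/dev/null
python3 - <<'E'
from h import *
p,R=pose(lidtip(50.5,50),40);delta(p,R)
E
```

```text
t 4.85 shift [-0.82   0.135  1.135] turn [ 0.001  0.666 -0.003] F [ 0.053 -1.118  0.97 ] q [  3.9  25.3  45.9  -0.  108.8 -99.5] tip local [138.719 -13.257 407.205] zl [-0.  0. -1.] gap 0.0013778445962847135
```

```bash
python3 -m jog '-0.2 0.04 0 0 0.165 0 1; -0.2 0.03 0 0 0.165 0 1; -0.2 0.03 0 0 0.165 0 1; -0.2 0.03 0 0 0.165 0 1; 0 0 0 0 0 0 1' >/dev/null
python3 - <<'E'
from h import *
p,R=pose(lidtip(50.5,50),40);delta(p,R)
E
```

```text
t 5.475 shift [-0.839  0.012  0.367] turn [-0.005  0.102 -0.   ] F [ 0.234  0.037 -1.161] q [   6.4   60.6    1.6   -8.9  151.2 -103.8] tip local [ 75.149  -1.93  400.319] zl [-0.558 -0.005 -0.83 ] gap -0.12969087921133707
```

```bash
python3 -m jog '-0.2 0 0.3 0 0 0 1; -0.2 0 0.3 0 0 0 1; -0.3 0 -0.15 0 0 0 1; 0 0 0 0 0 0 1' >/dev/null
python3 - <<'E'
from h import *
for a in (33,40):
  for o in (50,10):
    p,R=pose(lidtip(50.5,o),a);delta(p,R)
E
```

```text
t 5.975 shift [-0.055  0.021 -0.084] turn [-0.006 -0.006  0.001] F [-0.116  0.747  0.194] q [   6.5   60.5    9.1   -7.1  143.3 -101.6] tip local [ 99.558  -3.238 330.673] zl [-0.55  -0.006 -0.835] gap -0.08698276307539779
t 5.975 shift [0.064 0.024 0.298] turn [-0.006 -0.006  0.001] F [-0.116  0.747  0.194] q [   6.5   60.5    9.1   -7.1  143.3 -101.6] tip local [ 99.558  -3.238 330.673] zl [-0.55  -0.006 -0.835] gap -0.08698276307539779
t 5.975 shift [-0.265  0.021 -0.072] turn [-0.006  0.111  0.   ] F [-0.116  0.747  0.194] q [   6.5   60.5    9.1   -7.1  143.3 -101.6] tip local [ 99.558  -3.238 330.673] zl [-0.55  -0.006 -0.835] gap -0.08698276307539779
t 5.975 shift [-0.147  0.024  0.31 ] turn [-0.006  0.111  0.   ] F [-0.116  0.747  0.194] q [   6.5   60.5    9.1   -7.1  143.3 -101.6] tip local [ 99.558  -3.238 330.673] zl [-0.55  -0.006 -0.835] gap -0.08698276307539779
```

```bash
python3 -m jog '0.03 0.01 0.15 0 0 0 1; 0.03 0.01 0.15 0 0 0 1; 0 0 0 0 0 0 1' >/dev/null
python3 - <<'E'
from h import *
s=snapshot("scene");import cv2
cv2.imwrite("pics/c1.png",cv2.resize(s["img"][60:330,230:480,::-1],None,fx=2.2,fy=2.2))
p,R=pose(lidtip(50.5,0),33);delta(p,R)
for th in (50.5,25,3):
  p,R=pose(lidtip(th,0),th-17.5);q,Q=pose(lidtip(th-2,0),th-19.5)
  print(R.T@(q-p)/100,Ro.from_matrix(R.T@Q).as_rotvec(degrees=True)/60)
E
```

```text
t 6.4 shift [-0.044  0.002  0.181] turn [-0.008  0.008  0.001] F [ 1.009 -0.242  0.157] q [   6.4   50.1   26.1   -6.1  135.9 -100.4] tip local [ 78.211  -1.402 319.134] zl [-0.537 -0.008 -0.843] gap -0.12528775849853765
[0.095 0.    0.076] [ 0.    -0.033  0.   ]
[ 0.095 -0.     0.076] [-0.    -0.033 -0.   ]
[ 0.095 -0.     0.076] [-0.    -0.033 -0.   ]
```

View pics/c1.png

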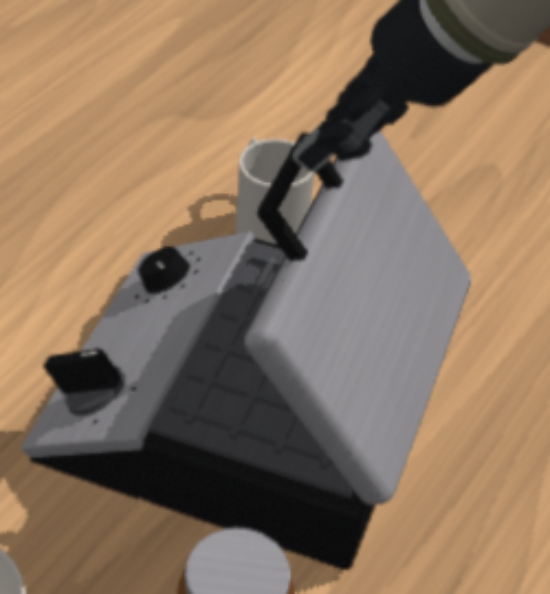

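The closed fingertips are poised just behind and above the middle of the handle bar, at about (305,155) in the crop. Now I'll push.

```bash
python3 -m jog '-0.02 0 0.06 0 0 0 1; -0.02 0 0.06 0 0 0 1; 0 0 0.06 0 0 0 1' |grep force
python3 -m jog '0.09 0 0.08 0 -0.033 0 1; 0.095 0 0.076 0 -0.033 0 1'|grep force
python3 - <<'E'
from h import *
p,R=pose(lidtip(46.5,0),29);delta(p,R)
E
```

```text
ft_force: [1.3, 0.7, 4.2]
grip_force: 1.7
ft_force: [4.6, 0.3, 0.7]
grip_force: 1.6
t 7.025 shift [ 0.042  0.002 -0.07 ] turn [-0.006 -0.002  0.003] F [4.636 0.26  0.665] q [  6.   40.4  42.8  -4.9 125.6 -99.6] tip local [ 57.187  -1.376 285.218] zl [-0.487 -0.007 -0.874] gap 0.09445483657389894
```

```bash
for i in 1; do python3 -m jog '0.05 0 0.04 0 -0.017 0 1; 0.05 0 0.04 0 -0.017 0 1; 0.05 0 0.038 0 -0.017 0 1; 0.05 0 0.038 0 -0.017 0 1; 0.05 0 0.038 0 -0.017 0 1'|grep ft_f
python3 -m jog '0.05 0 0.038 0 -0.017 0 1; 0.05 0 0.038 0 -0.017 0 1; 0.05 0 0.038 0 -0.017 0 1; 0.05 0 0.038 0 -0.017 0 1; 0.05 0 0.038 0 -0.017 0 1'|grep ft_f; done
python3 - <<'E'
from h import *
p,R=pose(lidtip(36.3,0),19);delta(p,R)
import cv2;s=snapshot("scene")
cv2.imwrite("pics/c2.png",cv2.resize(s["img"][60:330,230:480,::-1],None,fx=2,fy=2))
E
```

```text
ft_force: [2.4, 0.9, 0.8]
ft_force: [2.2, 0.6, 2.2]
t 8.275 shift [ 0.001  0.007 -0.063] turn [-0.006  0.001  0.004] F [2.16  0.564 2.177] q [  5.   23.8  65.2  -3.3 109.7 -99.4] tip local [ 23.353  -1.774 259.716] zl [-0.325 -0.006 -0.946] gap 0.2995716585301576
```

View pics/c2.png

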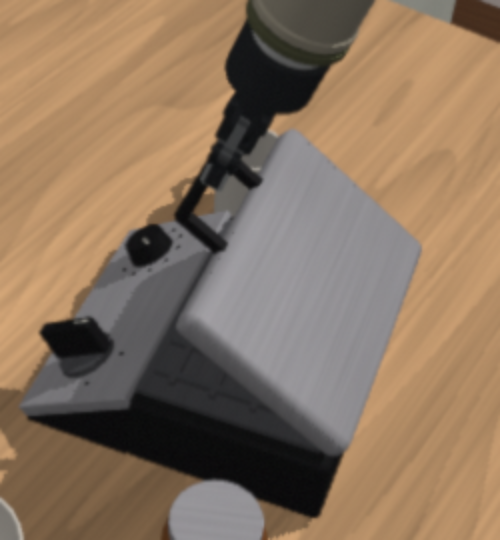

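The lid is following: the fingertips sit on the bar at about (212,165) and the lid is down to about 36°. I'll keep going.

```bash
python3 -m jog '0.05 0 0.038 0 -0.017 0 1; 0.05 0 0.038 0 -0.017 0 1; 0.05 0 0.038 0 -0.017 0 1; 0.05 0 0.038 0 -0.017 0 1; 0.05 0 0.038 0 -0.017 0 1'|grep ft_f
python3 -m jog '0.05 0 0.038 0 -0.017 0 1; 0.05 0 0.038 0 -0.017 0 1; 0.05 0 0.038 0 -0.017 0 1; 0.05 0 0.038 0 -0.017 0 1; 0.05 0 0.038 0 -0.017 0 1'|grep ft_f
python3 -m jog '0.05 0 0.038 0 -0.017 0 1; 0.05 0 0.038 0 -0.017 0 1; 0.05 0 0.038 0 -0.017 0 1; 0.05 0 0.038 0 -0.017 0 1; 0.05 0 0.038 0 -0.017 0 1'|grep ft_f
python3 -m jog '0.05 0 0.038 0 -0.017 0 1; 0.05 0 0.038 0 -0.017 0 1; 0.05 0 0.038 0 -0.017 0 1; 0.05 0 0.038 0 -0.017 0 1; 0.05 0 0.038 0 -0.017 0 1'|grep ft_f
python3 - <<'E'
from h import *
p,R=pose(lidtip(15.9,0),-1.4);delta(p,R)
E
```

```text
ft_force: [1.9, 1.0, 2.2]
ft_force: [1.7, 0.4, 1.5]
ft_force: [1.5, 0.1, 1.6]
ft_force: [2.0, -0.3, 2.7]
t 10.825 shift [-0.048  0.016 -0.042] turn [-0.004  0.001  0.006] F [ 2.034 -0.282  2.689] q [   2.    -2.4   99.6    0.1   81.3 -101.9] tip local [-26.466  -2.375 191.762] zl [ 0.025 -0.004 -1.   ] gap 0.07041885499530566
```

```bash
python3 -m jog '0.045 0 0.038 0 -0.017 0 1; 0.045 0 0.038 0 -0.017 0 1; 0.045 0 0.038 0 -0.017 0 1; 0.045 0 0.038 0 -0.017 0 1; 0.045 0 0.038 0 -0.017 0 1'|grep ft_f
python3 -m jog '0.045 0 0.038 0 -0.017 0 1; 0.045 0 0.038 0 -0.017 0 1; 0.045 0 0.038 0 -0.017 0 1; 0.045 0 0.038 0 -0.017 0 1; 0.045 0 0.038 0 -0.017 0 1'|grep ft_f
python3 - <<'E'
from h import *
p,R=pose(lidtip(5.7,0),-11.6);delta(p,R)
E
```

```text
ft_force: [-2.8, 0.2, 3.6]
ft_force: [-3.5, -0.6, 2.6]
t 12.075 shift [-0.019  0.021 -0.032] turn [-0.003  0.001  0.007] F [-3.478 -0.638  2.6  ] q [   0.   -12.3  113.7    2.7   67.3 -104.6] tip local [-36.607  -2.606 152.731] zl [ 0.202 -0.003 -0.979] gap -0.23179235145536856
```

```bash
python3 -m jog '0.015 0 0.035 0 0 0 1; 0.015 0 0.035 0 0 0 1; 0.01 0 0.035 0 0 0 1; 0.01 0 0.03 0 0 0 1'|grep ft_f
python3 -m jog '0.005 0 0.02 0 0 0 1; 0.005 0 0.02 0 0 0 1;0.005 0 0.02 0 0 0 1'|grep ft_f
python3 - <<'E'
from h import *
p,R=pose(lidtip(0,0),-11.6);delta(p,R)
E
```

```text
ft_force: [-2.6, -0.7, 1.6]
ft_force: [-15.3, -1.1, 24.1]
t 12.95 shift [0.015 0.022 0.007] turn [-0.003  0.     0.007] F [-15.322  -1.119  24.134] q [  -0.   -11.6  115.     2.8   65.2 -104.8] tip local [-38.569  -2.738 134.016] zl [ 0.202 -0.003 -0.979] gap -0.1400705638855131
```

The lid is at its hard stop: tip z is 134 mm against 133 expected, at about 28 N. Next I'll back off and line up on the knob.

```bash
python3 -m jog '0 0 -0.1 0 0 0 1; 0 0 -0.4 0 0 0 1; 0 0 -0.5 0 0 0 -0.4; 0 0 0 0 0 0 -0.4'|grep ft_f
cat >> h.py <<'E'
nl=np.array([-np.sin(.559),0,np.cos(.559)])
foot=np.array([-66.3,-79,58.7])
def knob(h): return pose(foot+nl*(34+h),-32.03,155)
E
python3 - <<'E'
from h import *
import cv2,pickle
d={n:snapshot(n) for n in("scene","top")};pickle.dump(d,open("s1.pkl","wb"))
cv2.imwrite("pics/c3.png",cv2.resize(d["scene"]["img"][90:320,230:450,::-1],None,fx=2.6,fy=2.6,interpolation=cv2.INTER_CUBIC))
delta(*knob(90))
E
```

```text
ft_force: [-0.4, 0.2, 0.2]
t 13.55 shift [ 1.401 -0.758  0.792] turn [-0.002 -0.339  0.007] F [-0.678 -0.996 -0.23 ] q [  -0.6  -19.3  111.     2.7   76.9 -104.8] tip local [-58.468  -2.551 231.456] zl [ 0.203 -0.004 -0.979] gap 50.38313719153897
```

View pics/c3.png

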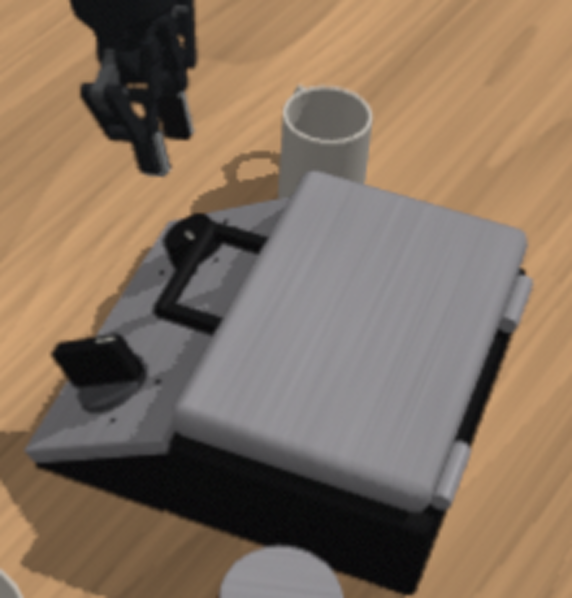

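The lid is shut, the knob is still at rest and the dial is untouched. Next, above the knob.

```bash
python3 -m jog '0.45 -0.25 0 0 -0.11 0 -0.4; 0.45 -0.25 0 0 -0.11 0 -0.4; 0.4 -0.25 0.2 0 -0.12 0 -0.4; 0 0 0 0 0 0 -0.4'|grep ft_f
python3 - <<'E'
from h import *
delta(*knob(90))
E
```

```text
ft_force: [-0.3, -0.3, 0.6]
t 14.05 shift [ 0.225 -0.005  0.319] turn [ 0.001 -0.009 -0.002] F [-0.332 -0.275  0.562] q [ -24.9  -48.1  138.7   21.    65.4 -133.1] tip local [-121.382  -78.3    186.659] zl [ 0.522  0.001 -0.853] gap 60.14887357109324
```

```bash
python3 -m jog '0.23 0 0 0 0 0 -0.4; 0 0 0.2 0 -0.01 0 -0.4; 0 0 0.2 0 0 0 -0.4; 0 0 0.2 0 0 0 -0.4; 0 0 0 0 0 0 -0.4'|grep ft_f
python3 - <<'E'
from h import *
delta(*knob(0))
import cv2;s=snapshot("scene")
cv2.imwrite("pics/c4.png",cv2.resize(s["img"][90:290,230:430,::-1],None,fx=2.9,fy=2.9,interpolation=cv2.INTER_CUBIC))
E
```

```text
ft_force: [0.2, 0.9, 0.6]
t 14.675 shift [ 0.109 -0.003  0.639] turn [0.004 0.004 0.008] F [0.24  0.914 0.6  ] q [ -22.9  -40.3  140.6   22.9   55.2 -136. ] tip local [-99.1   -78.138 132.461] zl [ 0.534  0.004 -0.846] gap 59.701451579008285
```

View pics/c4.png

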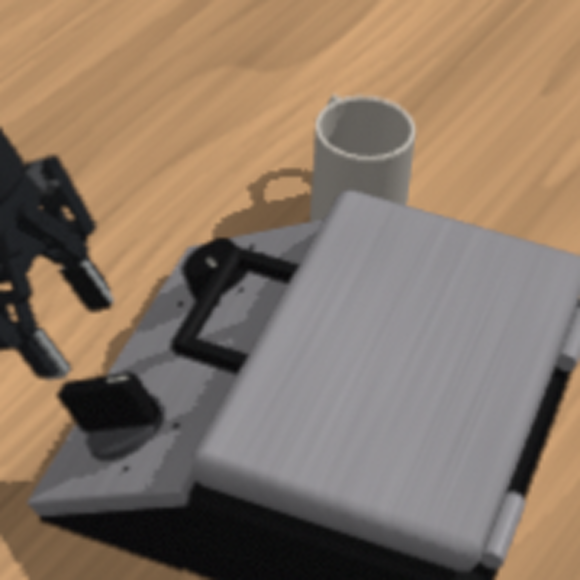

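The fingers hover up-slope of the final grip line, straddling the bar. The bar top runs from about (62,392) to (135,378) and the finger tips are at about (50,365) and (95,298). I'll check the knob centre with rays.

```bash
python3 - <<'E'
from h import *
import g
c0=R3@np.array([0,0,100])+t3;nw=R3@nl
C=lambda p:(np.array(p,float)+.5)/2.6-.5+[230,90]
D=lambda p:(np.array(p,float)+.5)/2.9-.5+[230,90]
for l,p,h in(("barL",C((55,346)),47),("barR",C((130,341)),47),("skirt",C((113,378)),9),("barL4",D((62,390)),47),("barR4",D((140,378)),47),("skirt4",D((125,425)),9),("tipmid",D((82,333)),88),("tipmid",D((82,333)),82)):
    m=R3.T@(g.onplane("scene",p,c0+nw*h,nw)-t3);f=m-nl*h;print(l,"y",f[1],"s",np.hypot(f[0],f[2]-100))
E
```

```text
barL y -74.71997862515951 s 115.59311640724948
barR y -81.53273541871548 s 35.09287323228649
skirt y -76.15404791028513 s 81.13731094056338
barL4 y -79.23307988008023 s 112.23294974435086
barR4 y -78.26241237361882 s 41.330648249025415
skirt4 y -79.52033161033862 s 80.24525526066198
tipmid y -73.94303137038452 s 66.73814188716263
tipmid y -65.65847237292834 s 76.08069311287261
```

```bash
python3 -m jog '0.11 0 0.1 0 0 0.01 -0.4; 0 0 0.15 0 0 0 -0.4; 0 0 0.15 0 0 0 -0.4; 0 0 0 0 0 0 -0.4'|grep ft_f
python3 - <<'E'
from h import *
delta(*knob(0))
E
```

```text
ft_force: [-1.3, -1.1, -0.0]
t 15.225 shift [-0.013  0.006  0.242] turn [ 0.002  0.005 -0.004] F [-1.274 -1.11  -0.006] q [ -21.7  -33.7  141.2   24.7   48.  -137.7] tip local [-87.988 -79.189  92.496] zl [ 0.535  0.002 -0.845] gap 59.765537181224026
```

```bash
python3 -m jog '-0.01 0 0.12 0 0 0 -0.4; 0 0 0.12 0 0 0 -0.4; 0 0 0 0 0 0 -0.4'|grep ft_f
python3 - <<'E'
from h import *
delta(*knob(0))
import cv2;s=snapshot("scene")
cv2.imwrite("pics/c5.png",cv2.resize(s["img"][130:290,230:400,::-1],None,fx=3.4,fy=3.4,interpolation=cv2.INTER_CUBIC))
E
```

```text
ft_force: [0.3, -0.1, -0.1]
t 15.6 shift [0.004 0.008 0.008] turn [ 0.002  0.006 -0.003] F [ 0.313 -0.115 -0.1  ] q [ -20.3  -28.1  139.9   25.8   43.5 -138.6] tip local [-73.967 -79.442  73.749] zl [ 0.536  0.002 -0.844] gap 59.72254400035899
```

View pics/c5.png

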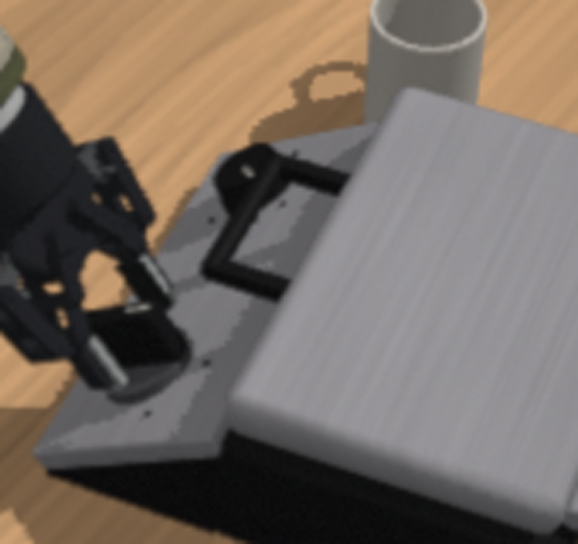

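The two fingers straddle the bar, with tips at about (110,365) and (155,290). Closing now.

```bash
python3 -m jog '0 0 0 0 0 0 1; 0 0 0 0 0 0 1; 0 0 0 0 0 0 1; 0 0 0 0 0 0 1' 50|tail -4
python3 - <<'E'
from h import *
delta(*knob(0));print(sense()["wrist_torque"])
E
```

```text
tcp_rot: [179.8, 32.5, -166.7]
ft_force: [-11.2, 4.4, 11.8]
finger_gap: 15.5
grip_force: 48.5
t 16.15 shift [0.012 0.006 0.014] turn [ 0.002  0.007 -0.002] F [-11.201   4.399  11.813] q [ -20.3  -28.2  139.8   25.8   43.6 -138.7] tip local [-73.377 -79.208  74.757] zl [ 0.537  0.002 -0.844] gap 15.517886869757545
[0.485 0.815 0.35 ]
```

```bash
python3 -m jog '0 0 -0.02 0 0 0.05 1; 0 0 0 0 0 0.1 1; 0 0 0 0 0 0.1 1'|grep force
python3 -c "
from h import *
delta(*knob(0));print(sense()['wrist_torque'])"
```

```text
ft_force: [31.9, -1.9, -29.1]
grip_force: 52.9
t 16.525 shift [0.007 0.01  0.021] turn [ 0.     0.008 -0.257] F [ 31.946  -1.895 -29.143] q [ -20.4  -28.5  140.    25.7   43.5 -123.4] tip local [-74.28  -80.262  75.023] zl [ 0.538 -0.001 -0.843] gap 15.112577461079917
[-1.118 -1.667 -0.748]
```

```bash
python3 -m jog '0 0 0.014 0 0 0.1 1; 0 0 0 0 0 0.12 1; 0 0 0 0 0 0.12 1'|grep force
python3 -c "
from h import *
delta(*knob(0));print(sense()['wrist_torque'])"
```

```text
ft_force: [-8.1, -18.0, 1.3]
grip_force: 60.0
t 16.9 shift [0.016 0.017 0.017] turn [-0.001  0.007 -0.595] F [ -8.083 -18.046   1.27 ] q [ -20.4  -28.3  139.9   25.5   43.5 -103. ] tip local [-74.468 -81.84   74.468] zl [ 0.536 -0.003 -0.844] gap 15.24663223558456
[-2.68   1.398 -1.169]
```

```bash
python3 -m jog '0 0 0 0 0 0.12 1; 0 0 0 0 0 0.12 1; 0 0 0 0 0 0.1 1'|grep force
python3 -c "
from h import *
delta(*knob(0));print(sense()['wrist_torque'])"
```

```text
ft_force: [-17.4, -25.1, 4.7]
grip_force: 61.3
t 17.275 shift [0.023 0.022 0.016] turn [-0.002  0.006 -0.934] F [-17.394 -25.077   4.666] q [-20.5 -28.3 139.9  25.4  43.5 -82.6] tip local [-75.456 -83.026  73.79 ] zl [ 0.534 -0.005 -0.845] gap 14.815468348284414
[-4.009  2.574 -1.68 ]
```

```bash
python3 -m jog '0 -0.01 0 0 0 0.06 1; 0 0 0 0 0 0.06 1; 0 0 0 0 0 0.02 1'|grep force
cat > q.py <<'E'
from h import *
delta(*knob(0));s=sense();Rc=Ro.from_euler("xyz",s["tcp_rot"],degrees=True).as_matrix()
print("tool F",Rc.T@s["ft_force"],"tool T",Rc.T@s["wrist_torque"])
E
python3 q.py
```

```text
ft_force: [-14.4, -22.4, 2.7]
grip_force: 61.5
t 17.65 shift [0.027 0.027 0.016] turn [-0.002  0.007 -1.072] F [-14.371 -22.42    2.674] q [-20.7 -28.3 140.   25.5  43.5 -74.6] tip local [-76.051 -83.447  73.432] zl [ 0.534 -0.005 -0.845] gap 15.3643226398087
tool F [-10.258 -21.364 -12.436] tool T [ 4.044 -1.631 -0.797]
```

```bash
python3 -m jog '0 -0.005 0 0 0 0.03 1; 0 0 0 0 0 0 1'|grep force
python3 q.py
python3 -c "
from bench import *;import cv2
s=snapshot('scene');cv2.imwrite('pics/c6.png',cv2.resize(s['img'][130:290,230:400,::-1],None,fx=3.4,fy=3.4,interpolation=cv2.INTER_CUBIC))"
```

```text
ft_force: [-10.5, -21.0, 1.4]
grip_force: 66.5
t 17.9 shift [0.028 0.028 0.017] turn [-0.001  0.007 -1.1  ] F [-10.5  -21.02   1.44] q [-20.7 -28.3 140.   25.6  43.5 -73. ] tip local [-76.138 -83.528  73.444] zl [ 0.535 -0.005 -0.845] gap 15.038732502623619
tool F [-11.586 -18.303  -9.216] tool T [ 3.531 -1.665 -1.432]
```

View pics/c6.png

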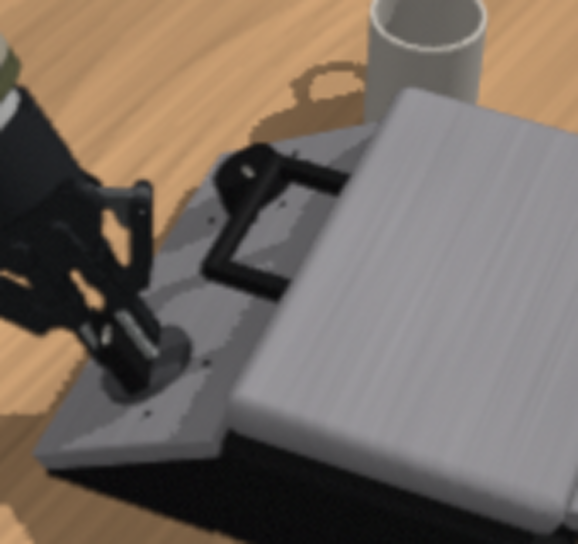

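The bar has turned about 63° and resistance torque doubled for the last 1.6°, so it is on its stop; lid and dial are unchanged. I'll hold for 1.25 s, then let go with the fingers wide open.

```bash
python3 -m jog '0 0 0 0 0 0 1; 0 0 0 0 0 0 1; 0 0 0 0 0 0 1; 0 0 0 0 0 0 1; 0 0 0 0 0 0 1'|grep ft_f
python3 -m jog '0 0 0 0 0 0 1; 0 0 0 0 0 0 1; 0 0 0 0 0 0 1; 0 0 0 0 0 0 1; 0 0 0 0 0 0 1'|grep ft_f
python3 -m jog '0 0 0 0 0 0 -1; 0 0 0 0 0 0 -1; 0 0 0 0 0 0 -1; 0 0 0 0 0 0 -1'|tail -3
python3 -m jog '0 0 -0.1 0 0 0 -1; 0 0 -0.2 0 0 0 -1; 0 0 -0.3 0 0 0 -1; 0 0 -0.3 0 0 0 -1; 0 0 -0.3 0 0 0 -1'|tail -3
python3 - <<'E'
from bench import *;import cv2,numpy as np
I=[]
for n,(a,b,c,e) in(("scene",(110,400,160,460)),("top",(160,340,160,460))):
    s=snapshot(n);I.append(cv2.resize(s['img'][a:b,c:e,::-1],(390,400)))
cv2.imwrite('pics/c7.png',cv2.convertScaleAbs(np.hstack(I),alpha=1.4));print(sense()["time"],sense()["tool_pos"],sense()["joint_pos"].round(1))
E
```

```text
ft_force: [-11.2, -21.1, 1.8]
ft_force: [-11.8, -20.7, 2.1]
ft_force: [-0.6, 1.0, -0.4]
finger_gap: 84.6
grip_force: 0.0
ft_force: [-7.8, 5.5, 8.2]
finger_gap: 85.4
grip_force: 0.0
20.425 [357.4677147  -56.53937025 322.27092876] [-28.3 -51.1 141.6  23.1  66.2 -70.7]
```

View pics/c7.png

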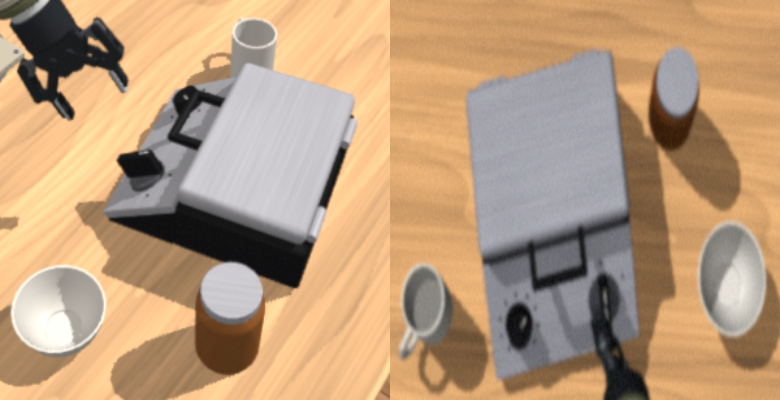

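The knob is back at rest, pointing up the slope. The lid is shut, the dial mark is unchanged, and the mug, jar and bowl are in place. I'll ease slightly off joint 2's limit, check the force is zero and hand in.

```bash
python3 -m jog '0 0 0.1 0 0 0 -1; 0 0 0 0 0 0 -1; 0 0 0 0 0 0 -1'|grep force
python3 -c "
from bench import *
print(sense()['joint_pos'].round(1)); print(hand_in())"
```

```text
ft_force: [-0.7, 0.3, 0.0]
grip_force: 0.0
[-27.4 -49.4 141.8  23.1  64.2 -70.7]
the job is handed in; nothing more can be done
None
```

I lowered the lid until it was fully shut, turned the start knob clockwise to its stop, held it there for over a second, and let it spring back. In the last pictures the dial, mug, jar and bowl look undisturbed. I handed the job in at about 21 s; no verdict came back.

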